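# Dock a board carrier and fit its press cover over the hidden pin

### The job

Push the board carrier along the roller track, without lifting it, until it is fully home against the stop of the station. Then take the white press cover by its black bar, lay it square with the carrier over the locating pin (slide it along lightly to find where its blind bore drops on), and press it down until the sprung green board is fully down. Finish while still holding the cover and keeping the board pressed down; leave the loupe, the bottle and the hex key alone.

Things in the scene. Friction and masses are not known exactly. Their poses are not given: they have to be found in the camera images.
- track: Fixed aluminium roller track, 245 x 104 mm; rails 40 mm high, 8 mm thick, 87 mm apart inside. Origin: underside centre, on the table; x runs along the track to the station stop, z up. Ten free-turning steel rollers lie across it, tops 26 mm above the origin. The carrier is home with its origin at x = +60 mm here.
- stop (a point): Face of the rubber pad on the blue end stop (44 mm high) of the track, which the carrier's front end must meet. Axes as the track.
- carrier: Loose grey board carrier, plate 110 (x) x 84 (y) x 10 mm, 0.45 kg, on the rollers, 1.5 mm play to each rail. Origin: centre of the plate's underside; x points along the track to the stop. On it a sprung green board, 92 x 76 mm, spans x = -41 to +51 mm; its top is 20 mm above the origin when free, 15 mm when fully pressed.
- push_wall (a point): Middle of the rear face of the orange push wall across the carrier's rear end: 64 mm wide, 10 mm thick, its top 10 mm above this point and 36 mm above the carrier's origin. Axes as the carrier.
- slot (a point): Middle of the pin's range, at the height of its tip, 28 mm above the carrier's origin; axes as the carrier. The steel pin, 10 mm thick, nose tapered over 4 mm to 5.6 mm, stands up through a black slot in the board, within 11 mm either way along x of this point: different each time, firmly set. Look for it, or slide the cover along x to find it.
- board (a joint): How far the sprung green board is pressed down, m: 0 free, 0.005 fully down. About 3 N to start it, 8 N fully down (the cover's own weight is 1.5 N).
- cover: Loose press cover, 0.15 kg: white plate 56 (x) x 60 (y) x 16 mm, black grip bar on top 44 mm along x, 16 mm thick in y, 16 to 50 mm above the origin. Origin: underside centre, where a blind bore 13 mm wide, 16 mm deep opens downward. Same after half a turn. Its underside is 28 mm above the carrier's origin on the pin's tip, 20 mm dropped on, 15 mm pressed down.
- mat: Fixed black rubber mat, 100 x 230 x 3 mm, on which the cover lies at the start. Origin: underside centre.
- loupe: Black eye loupe standing, 34 mm wide, 35 mm high, a bystander. Origin: underside centre.
- ipa_bottle: Small squeeze bottle with a blue spout, 43 mm wide, 121 mm high, a bystander. Origin: underside centre.
- hex_key: Dark hex key lying on the table, 24 x 87 x 5 mm, a bystander. Origin: underside centre.

How it is judged:
On the way, in this order (a step that is already met when the one before it is completed fails the run):
1. the carrier is home in the station (x of carrier in the frame of track above 0.055 m), for 0.2 s.
2. the cover has dropped onto the pin, square with the carrier (x of carrier in the frame of track above 0.055 m and x of cover in the frame of carrier between -0.014 and 0.024 m and y of cover in the frame of carrier between -0.004 and 0.004 m and angle between the x axis of cover and the x axis of carrier, either way round below 0.17 rad and angle between cover's own z axis and vertical below 0.06 rad and z of cover in the frame of carrier below 0.0225 m), for 0.1 s.
At the end, for the whole second after the job is handed in: Carrier within 5 mm of the stop; cover on the pin, its underside under 17.5 mm above the carrier's, centred within 4 mm, square within 10 degrees, level; board pressed at least 3.5 of its 5 mm; fingers still bear on the cover with over 2 N; at rest (x of carrier in the frame of track above 0.055 m and x of cover in the frame of carrier between -0.014 and 0.024 m and y of cover in the frame of carrier between -0.004 and 0.004 m and angle between the x axis of cover and the x axis of carrier, either way round below 0.17 rad and angle between cover's own z axis and vertical below 0.06 rad and z of cover in the frame of carrier below 0.0175 m and value of joint board above 0.0035 m and contact force between the fingers and cover above 2 N and linear speed of each of cover, carrier below 0.02 m/s); the arm keeps its last pose, push and grip.
It fails at once if the carrier is lifted off the rollers or tipped (z of carrier in the frame of track above 0.034 m or angle between carrier's own z axis and vertical above 0.15 rad).
It fails at once if a bystander (loupe, bottle, hex key) is pushed more than 2 cm (distance of any of loupe, ipa_bottle, hex_key from where it was at the start of the episode above 0.02 m).
It also fails if it takes over 64 s, if anything falls off the work surface, if the arm or the gripper's body presses on something with over 40 N, if the wrist force passes 120 N, or if a joint passes its speed limit or range.

### The arm

A 7-joint arm with a two-finger parallel gripper is mounted at the origin on a cart in front of the work surface, level with it; the furniture and walls round the work are solid. World frame = base frame: x ahead of the robot, y to its left, z up, the work surface at z = 0. Lengths are in m, angles in rad, forces in N, time in s.
With the tool pointing down it reaches from about 0.4 to 0.85 m from the base axis. Payload 10.4 kg.
Tool frame: the origin (TCP) lies at the very end of the fingers, on their centre line; the grasp point (between the pads) lies 19 mm behind it; x points along the fingers, y is the direction in which the jaws open and shut, and the axes are right-handed (so a half turn about x gives the same grasp; the last joint's range is limited). The gripper opens to 87 mm and grips with 3 to 60 N. Pads are 19 mm wide; open, the fingers measure 117 mm over their backs; the gripper's body (75 mm by 190 mm) begins 51 mm behind the grasp point.
Start: joints at [1.193, 0.332, -0.065, 1.46, 0.022, 1.35, -0.088], TCP at [0.217, -0.586, 0.223] pointing down, gripper open.
Joint ranges: [-2.6, 2.6], [-0.5, 2.12], [-1.47, 1.34], [0.16, 2.42], [-1.27, 4.41], [0.06, 2.06], [-2.6, 2.6]. Speed limits (rad/s): [2.22, 2.22, 2.79, 2.79, 3.14, 3.14, 3.14].

### API

Orientations are given as a rotation vector (axis times angle).
In Python, from workcell import manip, eyes, find_in, place_of gives the robot as it stands. The module is installed in compiled form; this text tells all that it offers.
- The arm moves only by the tool jog_arm, never from a script. Its argument "targets" is a list of rows, each a list of 5 numbers: the opening, from 0 (shut) to 1 (fully open), then the shift along the tool's x, y, z in m, then the turn about the tool's x in rad. In form: [[claw, dx, dy, dz, yaw], ...]. A call has 1 to 10 rows; each row shifts and turns the commanded pose from where the row before left it, along the tool's axes as they then stand; what a row does not reach is not made up. A row lasts 1/8 s, in which the tool goes at most 62.5 mm and 10.7 degrees, less where a joint would pass 70% of its speed; a pose out of reach is approached as far as the arm can. A call with a gripper value outside its range is refused whole. The fingers move at their own pace and stop on an object; "grip_force" is the grip in N (left out, the last holds). Time passes only in rows, so rows that do not move let the fingers close. It gives the time, the measured TCP pose, the force and the opening at its end, in the units of the state.
- manip.get_state(): the state, without advancing time (a new reading comes with each control period).
- eyes.capture(name): name is "scene" or "top" or "wrist"; returns a dict with "frame" (384x512x3 uint8, red, green, blue), "fx", "fy", "cx", "cy" (pixels), "cam_to_world" (4x4, takes a point from camera to world coordinates). Camera axes: x right, y down, z forward; pixel columns grow to the right and rows downward; lengths in m; the calibration is good to about 2 mm. A picture is of the moment at which its call begins. There is no depth.
- manip.sign_off(): hands the job in, once; it reports no verdict.
Trained networks look in the newest picture that a camera, given by its name, has taken for a name from the list of things; names that differ only in an ending like _2 or _b are one class to them, and where a whole thing is asked for, a point or a joint stands for the part that bears it (a point fixed in the world has none). Each returns a list of dicts, best first, with "conf" (0 to 1); they miss things now and then, are a little off and sometimes report something else, mostly with a low value. They report only what shows in the picture. A call takes as long as a camera call.
- find_in(label, camera): "location" ([x, y, z] in m, in world coordinates, good to about 4 mm: the middle of the surface that is visible of it).
- place_of(label, camera): "location" ([x, y, z] in m, in world coordinates, good to about 4 mm: a listed point, or the origin of a listed thing).
The state is a dict: "t": time; "joint_pos": joint angles; "joint_vel": joint speeds; "effort": joint torques, N m; "tcp_pos": TCP position; "ee_rot": TCP orientation; "force": force on the tool from outside, world axes, zero at the start; "wrist_torque": the same for the moment, N m; "grip_width": opening from 0.0 (shut) to 1.0 (fully open).
Only numpy, scipy, OpenCV 4.12 (cv2) and the standard library are available. Lean on these libraries where they do the work, as an engineer would, in place of code of your own. Each camera call takes 0.05 s, during which the arm holds its last target.

## Working session

There is one attempt and no reset: what is moved stays moved. The work goes in short steps, Python scripts to look and compute and a tool call to move; the robot and the scene stay as the last step left them, time stands still between calls to the robot, and variables do not carry over. Pictures are saved under pics/ and viewed, and the job is handed in when it is done.

Besides the shell and the picture viewer there is one more tool, called after "Request:" in YAML: its name, and indented under it one key for each argument. jog_arm: Moves the arm, as the interface text tells. Its arguments: {"type":"object","properties":{"targets":{"type":"array","items":{"type":"array","items":{"type":"number"}}},"grip_force":{"type":"number"}},"required":["targets"]}

```bash
mkdir -p pics
python3 - <<'E'
from workcell import manip, eyes, find_in, place_of
import cv2,numpy as np
s=manip.get_state();print({k:np.round(v,3).tolist() for k,v in s.items()})
for c in ["scene","top"]:
    d=eyes.capture(c);cv2.imwrite(f"pics/{c}0.png",cv2.cvtColor(d["frame"],cv2.COLOR_RGB2BGR))
    print(c,d["fx"],np.round(d["cam_to_world"],3).tolist())
    for l in ["track","stop","carrier","push_wall","slot","cover","loupe","ipa_bottle","hex_key","mat"]:
        r=place_of(l,c);print(l,[(np.round(x["location"],3).tolist(),round(x["conf"],2)) for x in r[:2]])
print(manip.get_state()["t"])
E
```

```text
{'t': 0.0, 'joint_pos': [1.193, 0.333, -0.065, 1.461, 0.022, 1.35, -0.088], 'joint_vel': [0.0, -0.001, 0.001, 0.001, -0.001, -0.0, 0.0], 'effort': [0.0, -62.326, 0.025, -38.99, -0.061, 0.04, 0.0], 'tcp_pos': [0.217, -0.586, 0.222], 'ee_rot': [2.028, 0.365, -2.029], 'force': [0.192, 0.342, 0.015], 'wrist_torque': [0.037, 0.007, 0.006], 'grip_width': 0.998}
scene 459.56076342293363 [[0.602, -0.618, 0.505, -0.047], [-0.798, -0.464, 0.384, -0.228], [-0.003, -0.635, -0.773, 0.965], [0.0, 0.0, 0.0, 1.0]]
track []
stop [([0.612, -0.017, 0.033], 0.98)]
carrier []
push_wall []
slot [([0.507, 0.064, 0.053], 0.89)]
cover []
loupe [([0.592, 0.433, 0.002], 0.59)]
ipa_bottle [([0.531, 0.424, -0.002], 0.8)]
hex_key [([0.642, 0.28, -0.004], 0.37)]
mat []
top 488.30209103743726 [[-0.002, -0.973, 0.233, 0.278], [-1.0, 0.001, -0.006, 0.183], [0.006, -0.233, -0.972, 1.076], [0.0, 0.0, 0.0, 1.0]]
track [([0.436, 0.245, -0.0], 0.29)]
stop [([0.61, -0.017, 0.032], 0.65)]
carrier [([0.509, 0.068, 0.024], 0.92)]
push_wall [([0.468, 0.106, 0.052], 0.67), ([0.436, 0.25, -0.001], 0.28)]
slot [([0.514, 0.066, 0.055], 0.59)]
cover [([0.466, 0.291, 0.0], 0.93)]
loupe [([0.589, 0.436, 0.0], 0.59)]
ipa_bottle [([0.529, 0.423, 0.003], 0.72)]
hex_key [([0.644, 0.28, -0.004], 0.44)]
mat [([0.435, 0.244, 0.0], 0.73), ([0.465, 0.285, 0.0], 0.3)]
1.1
```

View pics/top0.png

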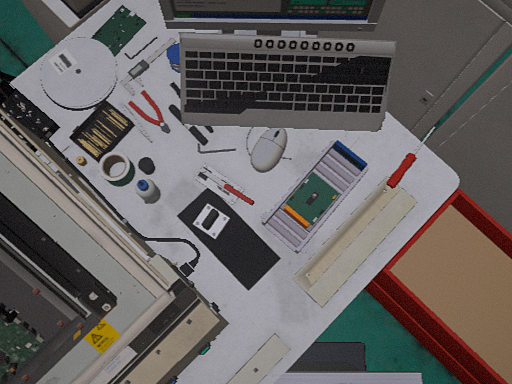

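View pics/scene0.png

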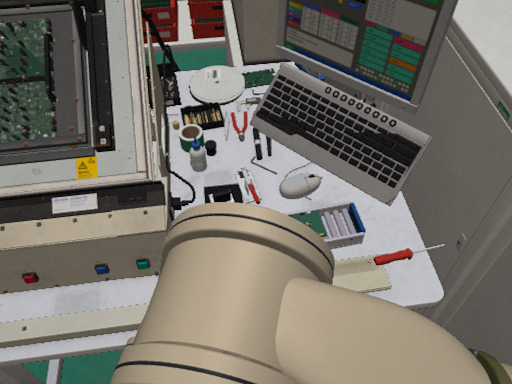

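```bash
cat > h.py <<'E'
import cv2,numpy as np
def cap(eyes,c,n):
    d=eyes.capture(c);cv2.imwrite(f"pics/{n}.png",cv2.cvtColor(d["frame"],cv2.COLOR_RGB2BGR))
    np.savez(f"pics/{n}.npz",**{k:d[k] for k in("fx","fy","cx","cy","cam_to_world")});return d
def px2w(d,u,v,z):
    M=np.array(d["cam_to_world"]);r=M[:3,:3]@np.array([(u-d["cx"])/d["fx"],(v-d["cy"])/d["fy"],1]);o=M[:3,3]
    return o+r*(z-o[2])/r[2]
def w2px(d,p):
    M=np.linalg.inv(np.array(d["cam_to_world"]));q=M[:3,:3]@np.array(p)+M[:3,3]
    return d["fx"]*q[0]/q[2]+d["cx"],d["fy"]*q[1]/q[2]+d["cy"]
def crop(n,u0,u1,v0,v1,k,out):
    im=cv2.imread(f"pics/{n}.png")[v0:v1,u0:u1];cv2.imwrite(f"pics/{out}.png",cv2.resize(im,None,fx=k,fy=k,interpolation=cv2.INTER_CUBIC))
E
python3 - <<'E'
from workcell import eyes
from h import *
cap(eyes,"top","top1")
crop("top1",255,375,135,255,5,"t1a"); crop("top1",170,290,180,300,5,"t1b")
E
```

```text
(no output)
```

View pics/t1a.png

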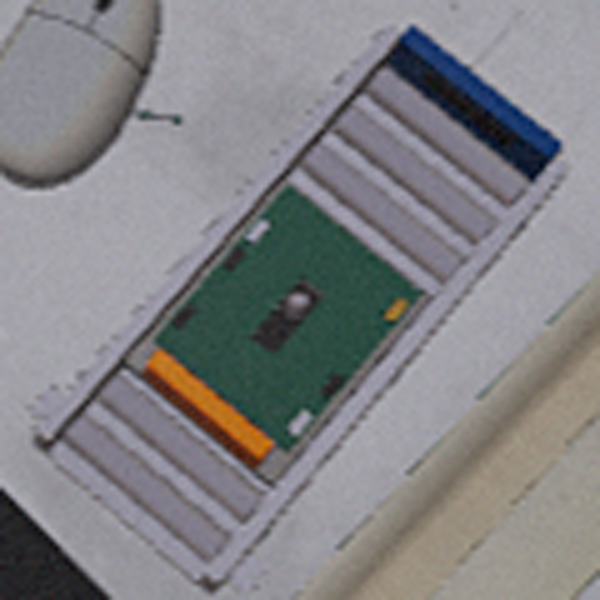

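View pics/t1b.png

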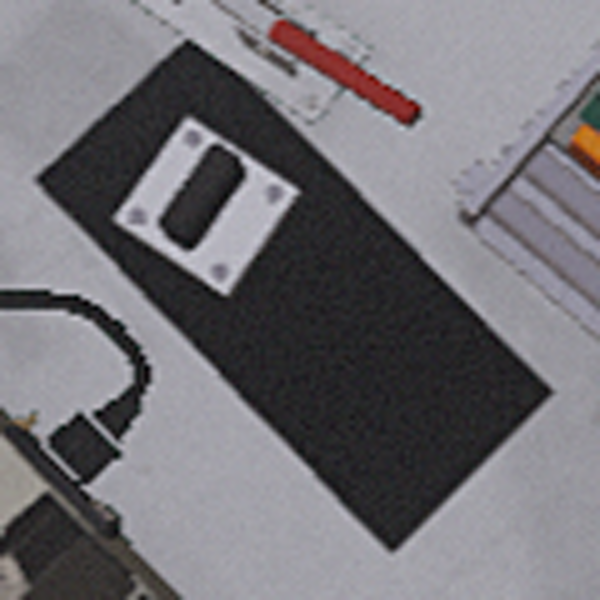

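Run:
```python
from h import *
d=dict(np.load("pics/top1.npz"))
A=lambda u,v,z:px2w(d,255+(u+.5)/5-.5,135+(v+.5)/5-.5,z)
B=lambda u,v,z:px2w(d,170+(u+.5)/5-.5,180+(v+.5)/5-.5,z)
f=lambda a:np.round(a,4)
st=[A(412,27,.044),A(562,147,.044)];print("stop top",[f(x) for x in st],np.linalg.norm(st[1]-st[0]))
ang=lambda a,b:np.degrees(np.arctan2((b-a)[1],(b-a)[0]))
print("stop edge ang",ang(*st))
w=[A(155,352,.062),A(270,443,.062)];print("wall top front",[f(x) for x in w],np.linalg.norm(w[1]-w[0]),ang(*w))
w=[A(148,368,.062),A(262,462,.062)];print("wall top rear",[f(x) for x in w],np.linalg.norm(w[1]-w[0]),ang(*w), f((w[0]+w[1])/2))
b=[A(158,350,.046),A(290,186,.046),A(425,293,.046)];print("board",[f(x) for x in b],ang(b[0],b[1]),ang(b[1],b[2]),np.linalg.norm(b[1]-b[0]),np.linalg.norm(b[1]-b[2]))
print("pin",f(A(298,300,.054)))
r=[A(60,440,.04),A(395,52,.04)];print("rail inner L",[f(x) for x in r],ang(*r))
c=[B(188,117,.019),B(300,190,.019),B(228,296,.019),B(113,217,.019)]
print("cover",[f(x) for x in c],f(sum(c)/4),[ang(c[0],c[1]),ang(c[3],c[2]),ang(c[3],c[0]),ang(c[2],c[1])],[np.linalg.norm(c[i]-c[i-1]) for i in range(4)])
q=[B(225,150,.053),B(180,243,.053)]; print("bar",[f(x) for x in q],ang(q[1],q[0]),f(sum(q)/2))
b=[B(188,42,.003),B(40,180,.003),B(392,550,.003),B(552,390,.003)];print("mat",[f(x) for x in b], np.linalg.norm(b[0]-b[1]),np.linalg.norm(b[2]-b[1]))
```

```text
stop top [array([0.6457, 0.004 , 0.044 ]), array([ 0.5898, -0.0601,  0.044 ])] 0.0850612303340511
stop edge ang -131.08136653396167
wall top front [array([0.4936, 0.122 , 0.062 ]), array([0.4544, 0.0741, 0.062 ])] 0.06186835305894666 -129.30059315605266
wall top rear [array([0.4867, 0.1251, 0.062 ]), array([0.4464, 0.0777, 0.062 ])] 0.06222409313695023 -130.41524032290351 [0.4665 0.1014 0.062 ]
board [array([0.4979, 0.1197, 0.046 ]), array([0.5714, 0.0608, 0.046 ]), array([0.5231, 0.0034, 0.046 ])] -38.75275708932274 -130.08989892163248 0.09422091383007351 0.07494915845413923
pin [0.5182 0.0597 0.054 ]
rail inner L [array([0.4597, 0.1621, 0.04  ]), array([0.6353, 0.0114, 0.04  ])] -40.630333528249245
cover [array([0.5074, 0.2929, 0.019 ]), array([0.4745, 0.243 , 0.019 ]), array([0.4277, 0.2737, 0.019 ]), array([0.4626, 0.3247, 0.019 ])] [0.4681 0.2836 0.019 ] [np.float64(-123.33337349726303), np.float64(-124.3354322507228), np.float64(-35.36980572306813), np.float64(-33.27980098601188)] [np.float64(0.05495292105909482), np.float64(0.0598025731893437), np.float64(0.05599931780879096), np.float64(0.06181713743617017)]
bar [array([0.4856, 0.2733, 0.053 ]), array([0.4455, 0.2915, 0.053 ])] -24.455794309398797 [0.4656 0.2824 0.053 ]
mat [array([0.5456, 0.2954, 0.003 ]), array([0.4822, 0.3599, 0.003 ]), array([0.3198, 0.2022, 0.003 ]), array([0.3884, 0.1324, 0.003 ])] 0.09051702282096884 0.22637239982316149
```

```bash
cat >> h.py <<'E'
from scipy.spatial.transform import Rotation as Ro
def rel(s,p,hd=None):
    R=Ro.from_rotvec(s["ee_rot"]).as_matrix();p=np.array(p,float)
    d=R.T@(p-np.array(s["tcp_pos"]))
    h=np.degrees(np.arctan2(R[1,1],R[0,1]))
    print("tool x",np.round(R[:,0],3),"jaw heading",round(h,2),"shift",np.round(d,4))
    if hd is not None:
        e=(h-hd+90)%180-90; print("yaw (cw)",round(np.radians(e),4)," shift after yaw",np.round((R@Ro.from_rotvec([np.radians(e),0,0]).as_matrix()).T@(p-np.array(s["tcp_pos"])),4))
E
python3 - <<'E'
from workcell import manip
from h import *
s=manip.get_state()
rel(s,[.45,-.25,.22],50); rel(s,[.4435,.1207,.12],50)
E
```

```text
tool x [ 0. -0. -1.] jaw heading -69.67 shift [ 0.0025 -0.2343 -0.3351]
yaw (cw) 1.0529  shift after yaw [ 0.0025 -0.4071  0.0377]
tool x [ 0. -0. -1.] jaw heading -69.67 shift [ 0.1025 -0.5842 -0.4578]
yaw (cw) 1.0529  shift after yaw [ 0.1025 -0.6869  0.2809]
```

Request:
jog_arm:
  targets:
    - [0,0,-0.0335,-0.048,0]
    - [0,0,-0.0335,-0.048,0]
    - [0,0,-0.0335,-0.048,0]
    - [0,0,-0.0335,-0.048,0]
    - [0,0,-0.0335,-0.048,0]
    - [0,0,-0.0335,-0.048,0]
    - [0,0,-0.0335,-0.047,0]
    - [0,0,0,0,-0.18]
    - [0,0,0,0,-0.18]
    - [0,0,0,0,-0.18]

```text
t: 2.4
tcp_pos: [0.4499, -0.2497, 0.2226]
ee_rot: [1.683, 0.814, -1.683]
force: [0.2, 0.1, 0.3]
grip_width: 0.017
```

Request:
jog_arm:
  targets:
    - [0,0,0,0,-0.18]
    - [0,0,0,0,-0.18]
    - [0,0,0,0,-0.18]
    - [0,0,0,0,-0.18]
    - [0,0,0,0,-0.18]
    - [0,0,0,0,-0.18]
    - [0,0,0,0,-0.18]
    - [0,0,0,0,-0.18]
    - [0,0,0,0,-0.1]
    - [0,0,0,0,0]

```text
t: 3.65
tcp_pos: [0.4498, -0.2498, 0.2226]
ee_rot: [0.554, 1.499, -0.554]
force: [-0.7, 0.1, -0.7]
grip_width: 0.003
```

Run:
```python
from workcell import manip
from h import *
s=manip.get_state();print(s["t"],s["tcp_pos"],s["joint_pos"],s["grip_width"])
rel(s,[.4435,.1207,.12],50)
```

```text
3.65 [ 0.44982292 -0.24984947  0.22264716] [ 0.86569809  0.12035124 -0.48019605  1.72805883  0.0575775   1.3068592
  1.23668244] 0.0028302628480932762
tool x [ 0. -0. -1.] jaw heading 49.46 shift [ 0.1026  0.2775 -0.2457]
yaw (cw) -0.0094  shift after yaw [ 0.1026  0.2798 -0.2431]
```

Request:
jog_arm:
  targets:
    - [0,0,0.04,-0.0347,-0.0094]
    - [0,0,0.04,-0.0347,0]
    - [0,0,0.04,-0.0347,0]
    - [0,0,0.04,-0.0347,0]
    - [0,0,0.04,-0.0347,0]
    - [0,0,0.04,-0.0347,0]
    - [0,0.0,0.04,-0.0347,0]
    - [0,0.05,0,0,0]
    - [0,0.05,0,0,0]
    - [0,0,0,0,0]

```text
t: 4.9
tcp_pos: [0.4417, 0.1204, 0.1203]
ee_rot: [0.545, 1.506, -0.549]
force: [0.0, -0.3, 0.1]
grip_width: 0.007
```

Run:
```python
from workcell import manip,eyes
from h import *
s=manip.get_state();print(s["t"],s["tcp_pos"],s["joint_pos"],s["grip_width"])
rel(s,[.4435,.1207,.044],50)
cap(eyes,"top","top2");cap(eyes,"wrist","wr2")
crop("top2",230,390,110,270,4,"t2a")
```

```text
4.9 [0.44169081 0.12044264 0.12025807] [ 0.47089542  0.13627349 -0.87250374  1.96984164  0.11514726  1.09204457
  0.42116008] 0.006659412736070867
tool x [-0.006 -0.    -1.   ] jaw heading 49.96 shift [0.0762 0.0017 0.0016]
yaw (cw) -0.0007  shift after yaw [0.0762 0.0017 0.0016]
```

View pics/t2a.png

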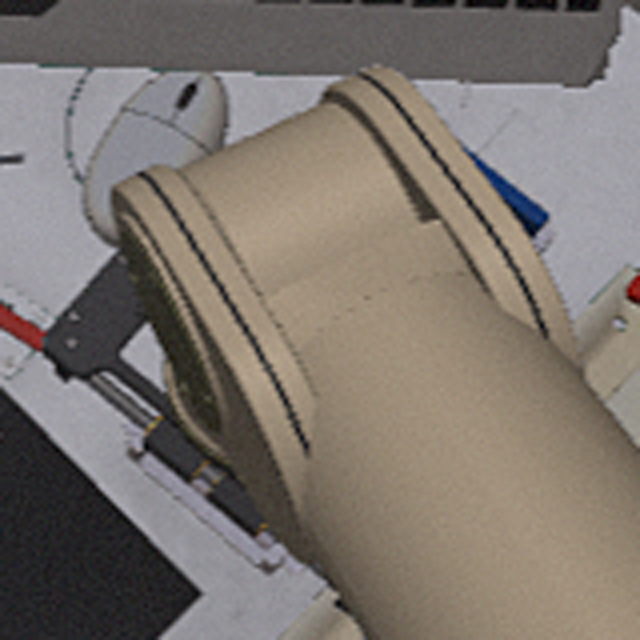

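View pics/wr2.png

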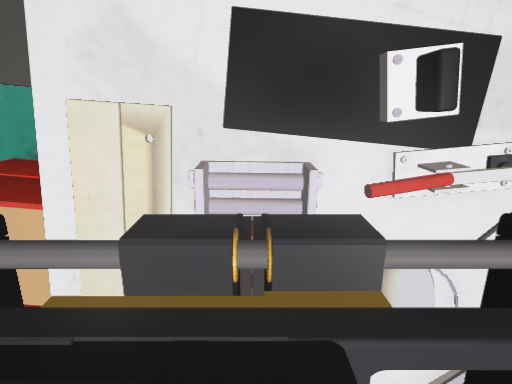

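Request:
jog_arm:
  targets:
    - [0,0.03,0,0,0]
    - [0,0.03,0,0,0]
    - [0,0.016,0.0017,0.0016,0]
    - [0,0,0,0,0]
    - [0,0,0,0.008,0]
    - [0,0,0,0.008,0]
    - [0,0,0,0.005,0]
    - [0,0,0,0.005,0]

```text
t: 6.0
tcp_pos: [0.4666, 0.1042, 0.0468]
ee_rot: [0.546, 1.501, -0.546]
force: [-0.9, 1.1, 0.7]
grip_width: 0.008
```

Run:
```python
from workcell import manip,eyes
from h import *
s=manip.get_state();print(s["t"],s["tcp_pos"],s["force"])
rel(s,[.4665,.1014,.044],50)
cap(eyes,"wrist","wr3");cap(eyes,"scene","sc3");crop("sc3",220,420,150,300,4,"s3a")
```

```text
6.0 [0.4665577  0.10421758 0.04675265] [-0.90763474  1.10132843  0.74601061]
tool x [ 0.  0. -1.] jaw heading 50.03 shift [ 0.0028 -0.0022  0.0018]
yaw (cw) 0.0005  shift after yaw [ 0.0028 -0.0022  0.0018]
```

View pics/wr3.png

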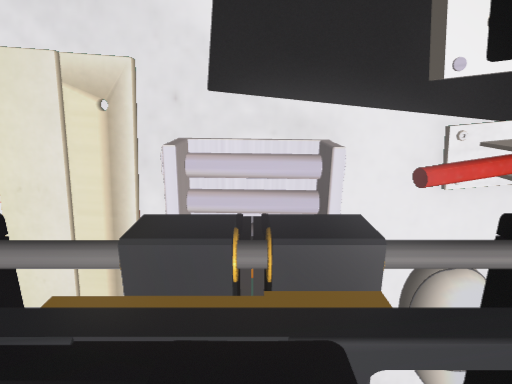

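View pics/s3a.png

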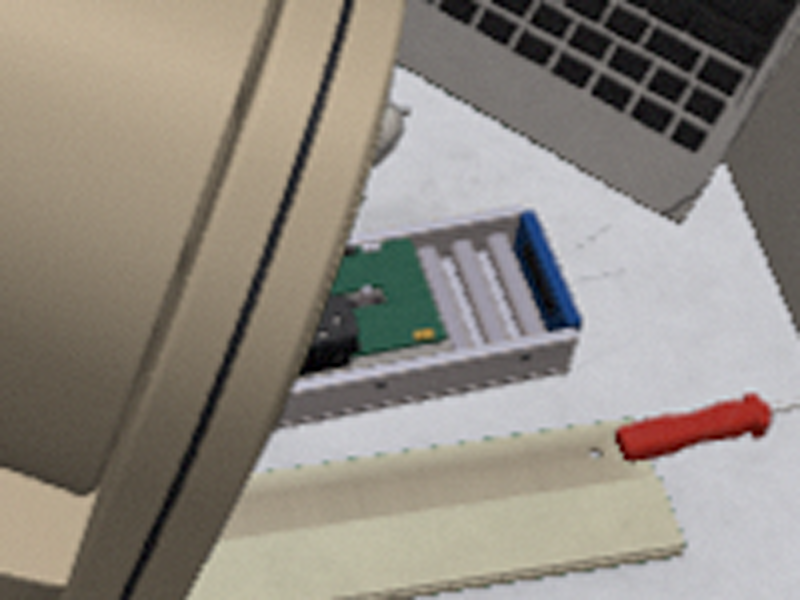

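Request:
jog_arm:
  targets:
    - [0,0.002,0,0.008,0]
    - [0,0,0,0.009,0]
    - [0,0,0,0.009,0]
    - [0,0,0,0.008,0]
    - [0,0,0,0.007,0]
    - [0,0,0,0.006,0]
    - [0,0,0,0.005,0]
    - [0,0,0,0.004,0]
    - [0,0,0,0.003,0]
    - [0,0,0,0,0]

```text
t: 7.35
tcp_pos: [0.5118, 0.0664, 0.0446]
ee_rot: [0.546, 1.5, -0.546]
force: [-0.5, -0.3, -0.0]
grip_width: 0.005
```

Run:
```python
from workcell import manip,eyes
from h import *
s=manip.get_state();print(s["t"],s["tcp_pos"],s["force"])
cap(eyes,"scene","sc4");crop("sc4",220,420,150,300,4,"s4a")
```

```text
7.35 [0.51178157 0.06643129 0.04463337] [-0.53024208 -0.30838463 -0.03032621]
```

View pics/s4a.png

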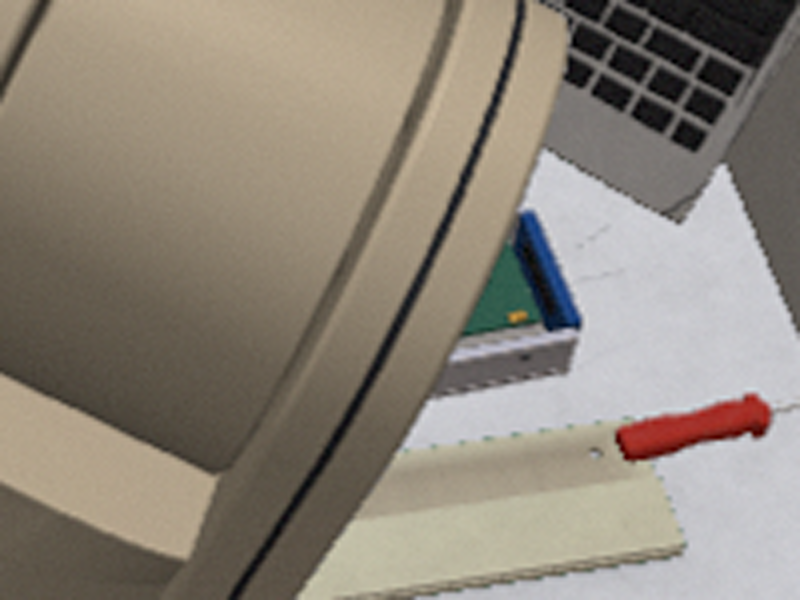

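Request:
jog_arm:
  targets:
    - [0,0,0,0.004,0]
    - [0,0,0,0.003,0]
    - [0,0,0,0.002,0]
    - [0,0,0,0,0]

```text
t: 7.9
tcp_pos: [0.5185, 0.0605, 0.0445]
ee_rot: [0.546, 1.501, -0.546]
force: [-0.7, -0.3, -0.7]
grip_width: 0.005
```

Request:
jog_arm:
  targets:
    - [0,0,0,0.003,0]
    - [0,0,0,0.002,0]
    - [0,0,0,0.002,0]
    - [0,0,0,0,0]

```text
t: 8.4
tcp_pos: [0.5189, 0.0603, 0.0442]
ee_rot: [0.543, 1.511, -0.544]
force: [-23.9, 11.3, 20.4]
grip_width: 0.007
```

Request:
jog_arm:
  targets:
    - [0,0,0,-0.012,0]
    - [0,0,0,-0.012,0]
    - [0,0,0,-0.012,0]
    - [0.6,-0.05,0,0,0]
    - [0.6,-0.05,0,0,0]
    - [0.6,0,0.05,-0.03,0]
    - [0.6,0,0.05,-0.03,0]
    - [0.6,0,0.0,-0.03,0]
    - [0.6,0,0,0,0]

```text
t: 9.52
tcp_pos: [0.4894, 0.2162, 0.1445]
ee_rot: [0.542, 1.502, -0.542]
force: [-0.4, 0.0, 1.0]
grip_width: 0.563
```

Run:
```python
from workcell import manip,eyes,place_of,find_in
from h import *
s=manip.get_state();print(s["t"],s["tcp_pos"],s["force"],s["grip_width"],s["joint_pos"])
rel(s,[.467,.283,.12],56)
cap(eyes,"wrist","wr5");cap(eyes,"scene","sc5");crop("sc5",220,420,150,300,4,"s5a");d=cap(eyes,"top","top5")
for c in ["wrist","scene","top"]:
    for l in ["cover","carrier","stop","slot","push_wall"]:
        r=place_of(l,c);print(c,l,[(np.round(x["location"],3).tolist(),round(x["conf"],2)) for x in r[:1]])
```

```text
9.525 [0.48943505 0.21624259 0.14453635] [-0.42284432  0.03520642  0.96163391] 0.5629786973627502 [ 0.26820521  0.31640121 -0.89357636  1.76226567  0.26400739  1.18943006
  0.17730536]
tool x [-0.  0. -1.] jaw heading 50.3 shift [ 0.0246  0.037  -0.0599]
yaw (cw) -0.0994  shift after yaw [ 0.0246  0.0428 -0.0559]
wrist cover []
wrist carrier []
wrist stop []
wrist slot []
wrist push_wall []
scene cover []
scene carrier [([0.566, 0.019, 0.023], 0.66)]
scene stop [([0.615, -0.016, 0.037], 0.73)]
scene slot [([0.568, 0.015, 0.054], 0.95)]
scene push_wall [([0.527, 0.051, 0.051], 0.7)]
top cover [([0.466, 0.287, 0.002], 0.95)]
top carrier [([0.571, 0.02, 0.025], 0.93)]
top stop [([0.613, -0.017, 0.032], 0.69)]
top slot [([0.574, 0.016, 0.052], 0.65)]
top push_wall []
```

View pics/wr5.png

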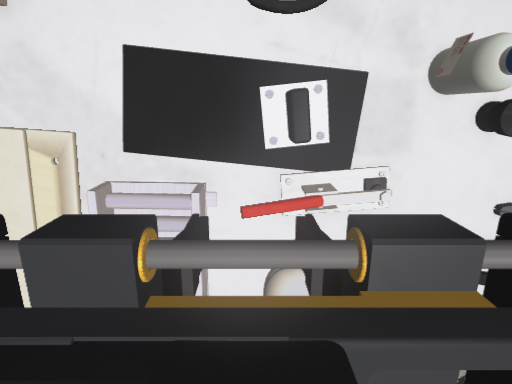

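View pics/s5a.png

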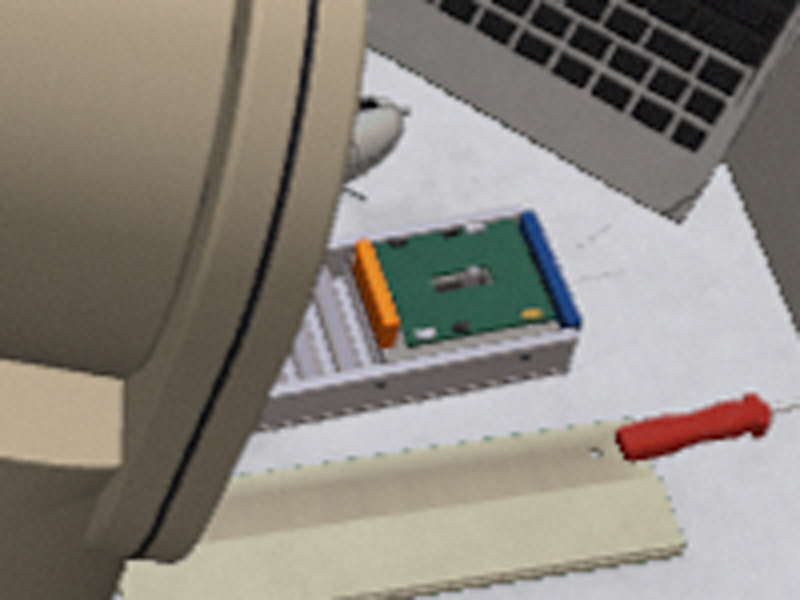

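View pics/top5.png

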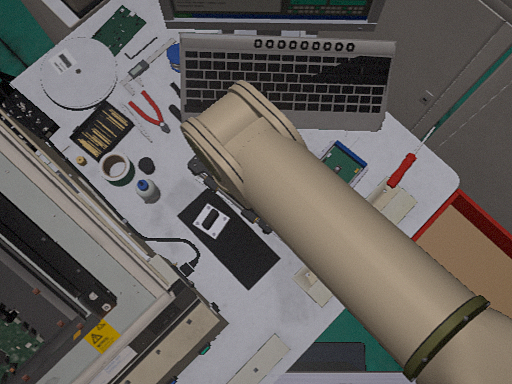

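Run:
```python
from h import *
d=dict(np.load("pics/wr5.npz"));f=lambda a:np.round(a,4)
ang=lambda a,b:np.degrees(np.arctan2((b-a)[1],(b-a)[0]))
c=[px2w(d,u,v,.019) for u,v in[(261,86),(327,81),(330,146),(265,150)]]
print([f(x) for x in c],f(sum(c)/4),[ang(c[i-1],c[i]) for i in range(4)],[np.linalg.norm(c[i]-c[i-1]) for i in range(4)])
h=[px2w(d,u,v,.053) for u,v in[(298,88),(301,142)]];print("bar",[f(x) for x in h],f(sum(h)/2),ang(*h))
e=dict(np.load("pics/sc5.npz"));print("pin sc",f(px2w(e,220+480/4,150+269/4,.054)))
crop("top5",310,380,130,200,8,"t5a");crop("sc5",290,370,190,240,9,"s5b");crop("wr5",250,345,70,160,6,"w5b")
```

```text
[array([0.4278, 0.2773, 0.019 ]), array([0.4622, 0.3253, 0.019 ]), array([0.5109, 0.2932, 0.019 ]), array([0.4747, 0.2437, 0.019 ])] [0.4689 0.2849 0.019 ] [np.float64(144.43879419887259), np.float64(54.37016616047756), np.float64(-33.416334405983), np.float64(-126.22629270798588)] [np.float64(0.057698335804554926), np.float64(0.05910105978920786), np.float64(0.05837988371868866), np.float64(0.061290091104690025)]
bar [array([0.4487, 0.2967, 0.053 ]), array([0.4841, 0.2727, 0.053 ])] [0.4664 0.2847 0.053 ] -34.23586947391313
pin sc [0.5788 0.0055 0.054 ]
```

View pics/t5a.png

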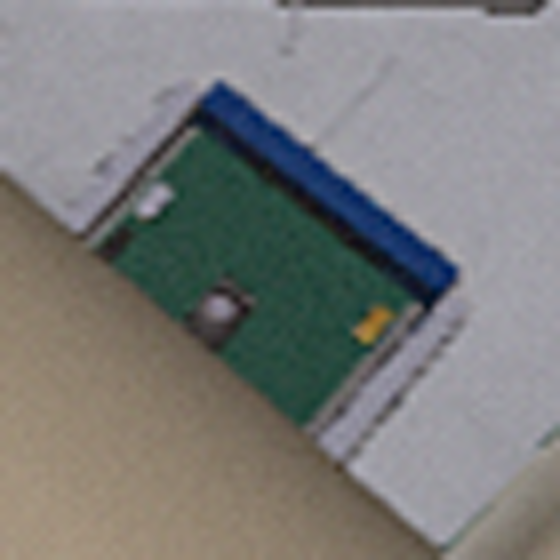

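View pics/s5b.png

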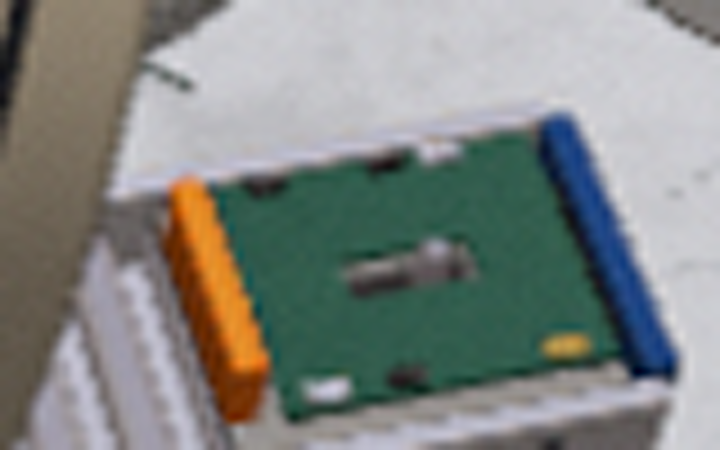

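View pics/w5b.png

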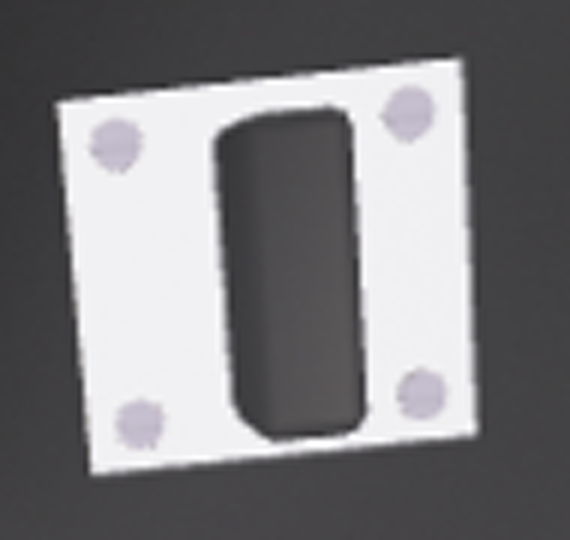

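Run:
```python
from workcell import manip
from h import *
f=lambda a:np.round(a,4)
d=dict(np.load("pics/wr5.npz"));e=dict(np.load("pics/sc5.npz"));t=dict(np.load("pics/top5.npz"))
print("bar c",f(px2w(d,300.4,115.5,.053)))
k=lambda u,v,s,u0,v0:(u0+(u+.5)/s-.5,v0+(v+.5)/s-.5)
a=k(435,247,9,290,190);b=k(221,303,8,310,130)
print("pin",f(px2w(e,*a,.054)),f(px2w(t,*b,.054)))
q=[px2w(t,*k(u,v,8,310,130),.044) for u,v in[(222,82),(460,270)]];print("stop top outer",f(q),np.degrees(np.arctan2(*(q[1]-q[0])[1::-1])))
q=[px2w(t,*k(u,v,8,310,130),.046) for u,v in[(203,127),(410,298)]];print("board front",f(q),np.linalg.norm(q[1]-q[0]),f(sum(q)/2),np.degrees(np.arctan2(*(q[1]-q[0])[1::-1])))
q=[px2w(e,*k(u,v,9,290,190),.044) for u,v in[(575,115),(678,355)]];print("stop scene",f(q))
s=manip.get_state();rel(s,[.468,.2847,.08],55.5)
```

```text
bar c [0.4668 0.2853 0.053 ]
pin [0.5764 0.0099 0.054 ] [0.579  0.0078 0.054 ]
stop top outer [[ 0.6462  0.0033  0.044 ]
 [ 0.5914 -0.0603  0.044 ]] -130.71572998661324
board front [[ 0.6322  0.0094  0.046 ]
 [ 0.5828 -0.0457  0.046 ]] 0.07405992795041001 [ 0.6075 -0.0181  0.046 ] -131.9229471364608
stop scene [[ 0.6452  0.0046  0.044 ]
 [ 0.5918 -0.0572  0.044 ]]
tool x [ 0. -0. -1.] jaw heading 50.04 shift [ 0.0645  0.0394 -0.0634]
yaw (cw) -0.0952  shift after yaw [ 0.0645  0.0452 -0.0594]
```

Request:
jog_arm:
  targets:
    - [0.6,0,0,0,-0.095]
    - [0.6,0,0.015,-0.02,0]
    - [0.6,0,0.015,-0.02,0]
    - [0.6,0.0,0.0152,-0.0194,0]
    - [0.6,0.03,0,0,0]
    - [0.6,0.034,0,0,0]
    - [0.6,0,0,0,0]
    - [0.6,0,0,0,0]

```text
t: 11.42
tcp_pos: [0.4684, 0.2852, 0.0817]
ee_rot: [0.472, 1.518, -0.471]
force: [-0.1, 0.3, -0.0]
grip_width: 0.598
```

Run:
```python
from workcell import manip,eyes
from h import *
s=manip.get_state();print(s["t"],s["tcp_pos"],s["force"],s["grip_width"])
rel(s,[.468,.2847,.027],55.5)
cap(eyes,"wrist","wr6");cap(eyes,"top","top6");crop("top6",150,300,150,270,5,"t6")
```

```text
11.425 [0.46843202 0.28520083 0.08174878] [-0.06639742  0.3465638  -0.01168417] 0.5976416535845747
tool x [ 0.001  0.001 -1.   ] jaw heading 55.49 shift [ 0.0547 -0.0007 -0.0001]
yaw (cw) -0.0002  shift after yaw [ 0.0547 -0.0007 -0.0001]
```

View pics/wr6.png

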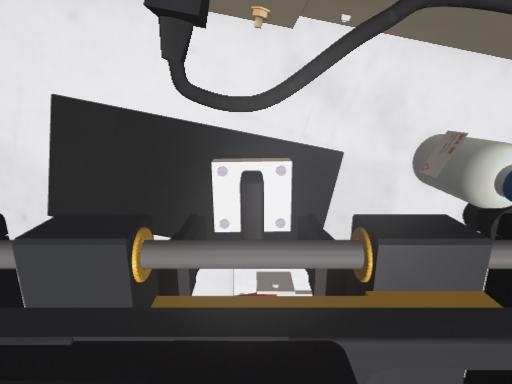

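View pics/t6.png

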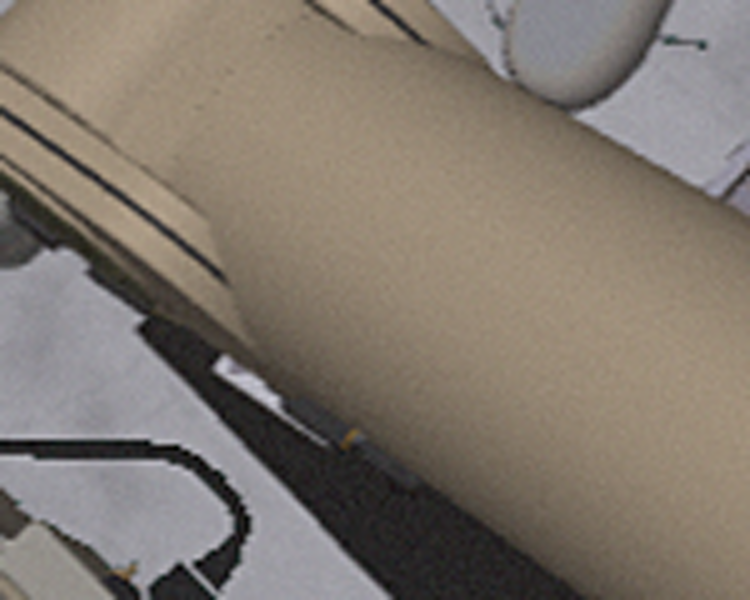

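Request:
jog_arm:
  targets:
    - [0.6,0.025,0,0,0]
    - [0.6,0.02,0,0,0]
    - [0.6,0.01,0,0,0]
    - [0.6,0,0,0,0]
    - [0.1,0,0,0,0]
    - [0.1,0,0,0,0]
    - [0.1,0,0,0,0]
    - [0.1,0,0,0,0]
    - [0.1,0,0,0,0]
  grip_force: 40

```text
t: 12.65
tcp_pos: [0.4681, 0.2848, 0.0257]
ee_rot: [0.472, 1.519, -0.472]
force: [0.2, 0.4, 1.2]
grip_width: 0.176
```

Run:
```python
from workcell import manip,eyes
from h import *
s=manip.get_state();print(s["t"],s["tcp_pos"],s["force"],s["grip_width"],s["joint_pos"])
rel(s,[.468,.2847,.027],55.5)
rel(s,[.5778,.0088,.12],49.5)
```

```text
12.65 [0.46811627 0.28475283 0.02568073] [0.15157575 0.40402032 1.20166114] 0.17644893310277024 [ 0.06799609  0.50886517 -0.84302962  1.83180282  0.44663657  1.00195866
  0.00860834]
tool x [ 0.  0. -1.] jaw heading 55.48 shift [-0.0013 -0.0001 -0.0001]
yaw (cw) -0.0003  shift after yaw [-0.0013 -0.0001 -0.0001]
tool x [ 0.  0. -1.] jaw heading 55.48 shift [-0.0943 -0.1652  0.2468]
yaw (cw) 0.1044  shift after yaw [-0.0943 -0.1386  0.2626]
```

Request:
jog_arm:
  targets:
    - [0.1,-0.05,0,0,0]
    - [0.1,-0.044,0,0,0]
    - [0.1,0,0,0,0.1044]
    - [0.1,0,-0.0231,0.0438,0]
    - [0.1,0,-0.0231,0.0438,0]
    - [0.1,0,-0.0231,0.0438,0]
    - [0.1,0,-0.0231,0.0438,0]
    - [0.1,0,-0.0231,0.0437,0]
    - [0.1,0,-0.0231,0.0437,0]
    - [0.1,0,0,0,0]

```text
t: 13.9
tcp_pos: [0.5784, 0.0036, 0.1188]
ee_rot: [0.557, 1.498, -0.56]
force: [0.2, 1.1, -0.4]
grip_width: 0.181
```

Run:
```python
from workcell import manip,eyes
from h import *
s=manip.get_state();print(s["t"],s["tcp_pos"],s["force"],s["grip_width"],s["joint_pos"])
rel(s,[.5778,.0088,.0867],49.5)
cap(eyes,"wrist","wr7");cap(eyes,"scene","sc7");crop("sc7",250,410,140,260,5,"s7")
```

```text
13.9 [0.57840105 0.00356281 0.1187655 ] [ 0.18904803  1.06570438 -0.44748019] 0.1811933530385578 [ 0.53846948  0.41737382 -0.77038261  1.68114692  0.31286385  1.17161459
  0.54432565]
tool x [-0.001 -0.002 -1.   ] jaw heading 49.1 shift [ 0.0321  0.0036 -0.0039]
yaw (cw) -0.007  shift after yaw [ 0.0321  0.0036 -0.0039]
```

View pics/wr7.png

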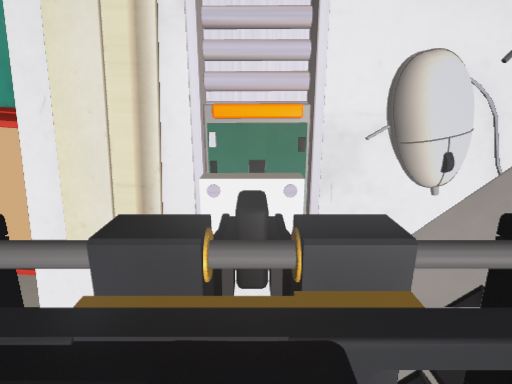

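View pics/s7.png

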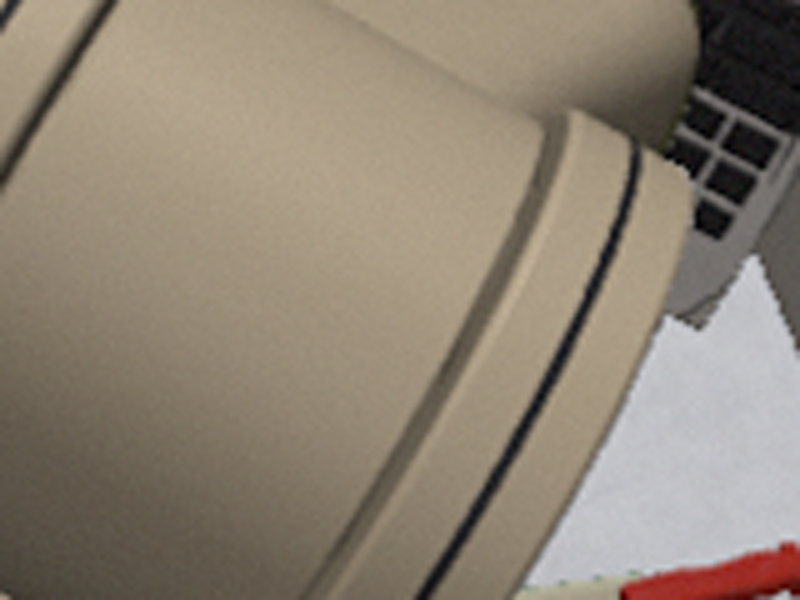

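Run:
```python
from workcell import manip
from h import *
d=dict(np.load("pics/wr7.npz"));s=manip.get_state()
R=Ro.from_rotvec(s["ee_rot"]).as_matrix();T=lambda u,v,z:np.round(R.T@(px2w(d,u,v,z)-s["tcp_pos"]),4)
print(s["tcp_pos"],d["cx"])
crop("wr7",180,340,80,230,5,"w7b")
print("cover rear corners",T(201,180,.112),T(304,180,.112))
print("wall top",T(212,104,.062),T(303,104,.062),"board rear",T(208,123,.046),T(307,123,.046))
print("rail rear inner", T(203,30,.04),T(313,30,.04),T(205,100,.04),T(313,100,.04))
```

```text
[0.57740505 0.008666   0.11918268] 251.7538198656926
cover rear corners [ 0.0072 -0.0328 -0.0242] [ 0.0072  0.0259 -0.0238]
wall top [ 0.0572 -0.0312 -0.0663] [ 0.0572  0.0318 -0.0658] board rear [ 0.0732 -0.0368 -0.0526] [ 0.0732  0.0379 -0.0521]
rail rear inner [ 0.0793 -0.0384 -0.1179] [ 0.0793  0.0407 -0.1173] [ 0.0792 -0.0392 -0.0694] [ 0.0792  0.0429 -0.0688]
```

View pics/w7b.png

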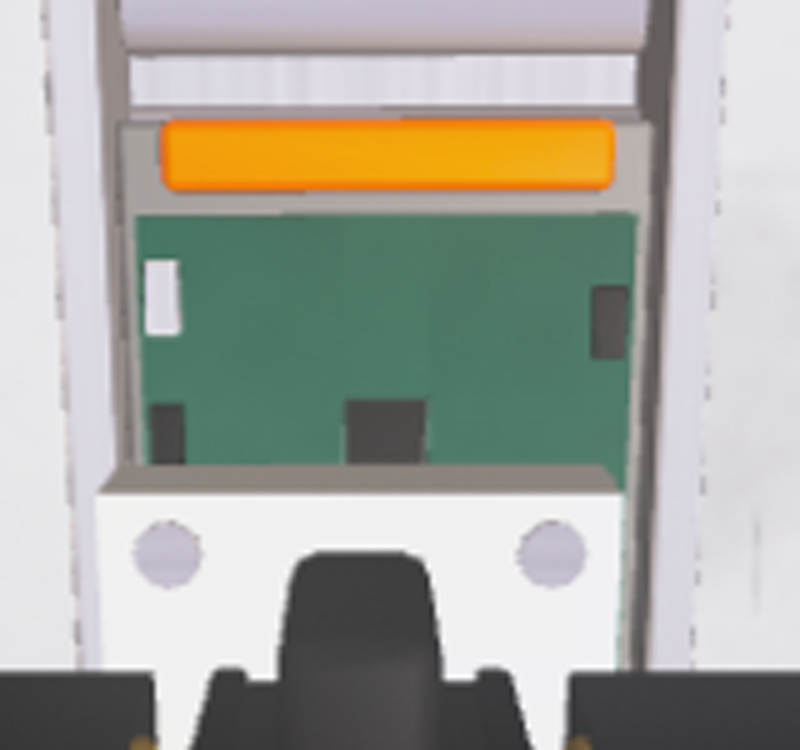

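Run:
```python
from workcell import manip,eyes
from h import *
cap(eyes,"wrist","wr8");s=manip.get_state();print(s["t"],s["tcp_pos"],s["force"])
rel(s,[.5778,.0088,.0867],49.5)
crop("wr8",180,340,80,230,5,"w8b")
```

```text
14.05 [0.57726027 0.00969828 0.11935747] [ 0.78805078 -0.02459941 -1.87604588]
tool x [-0.001  0.001 -1.   ] jaw heading 49.55 shift [ 0.0327 -0.0003  0.001 ]
yaw (cw) 0.0009  shift after yaw [ 0.0327 -0.0003  0.001 ]
```

View pics/w8b.png

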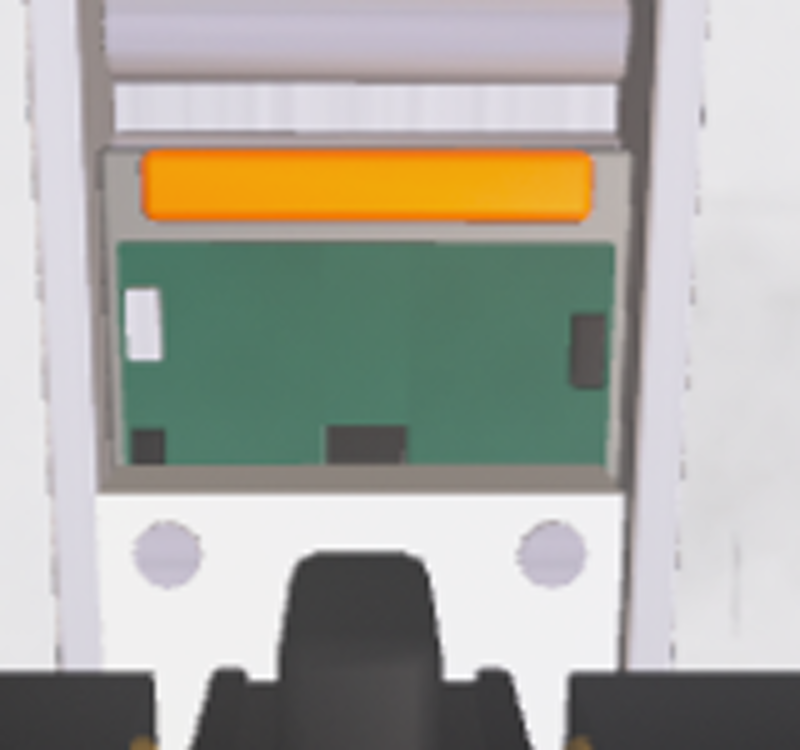

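Run:
```python
from workcell import manip
from h import *
d=dict(np.load("pics/wr8.npz"));s=manip.get_state();print(s["tcp_pos"])
R=Ro.from_rotvec(s["ee_rot"]).as_matrix();T=lambda u,v,z:np.round(R.T@(px2w(d,u,v,z)-s["tcp_pos"]),4)
z=s["tcp_pos"][2]
print("cover rear top",T(252.3,178.4,z-.0067),"cover rear bottom",T(252.3,173,z-.0227))
print("wall top rear",T(253,109.8,.062),"board rear",T(253,128.2,.046),"slot rear",T(253.3,165,.046),"wall top front", T(253,124,.062))
```

```text
[0.57726027 0.00969828 0.11935747]
cover rear top [ 0.0067 -0.0011 -0.0283] cover rear bottom [ 0.0227 -0.0011 -0.028 ]
wall top rear [ 0.0574 -0.0005 -0.0656] board rear [ 0.0734 -0.0004 -0.0519] slot rear [ 0.0734 -0.0002 -0.0235] wall top front [ 0.0574 -0.0005 -0.0559]
```

Request:
jog_arm:
  targets:
    - [0.1,0.02,0.0006,0.001,0]
    - [0.1,0.015,0,0,0]
    - [0.1,0.006,0,0,0]
    - [0.1,0.003,0,0,0]
    - [0.1,0,0,0,0]
    - [0.1,0,0,0,0]

```text
t: 14.8
tcp_pos: [0.5791, 0.0086, 0.076]
ee_rot: [0.553, 1.498, -0.553]
force: [0.6, 0.0, -1.9]
grip_width: 0.182
```

Request:
jog_arm:
  targets:
    - [0.1,0.002,0,0,0]
    - [0.1,0.002,0,0,0]
    - [0.1,0,0,0,0]

```text
t: 15.18
tcp_pos: [0.5787, 0.0085, 0.0714]
ee_rot: [0.553, 1.499, -0.553]
force: [0.6, 0.4, -2.0]
grip_width: 0.178
```

Request:
jog_arm:
  targets:
    - [0.1,0.0015,0,0,0]
    - [0.1,0.0015,0,0,0]
    - [0.1,0.001,0,0,0]
    - [0.1,0,0,0,0]
    - [0.1,0,0,0,0]

```text
t: 15.8
tcp_pos: [0.5789, 0.0086, 0.0677]
ee_rot: [0.553, 1.499, -0.553]
force: [-1.9, -0.7, 2.1]
grip_width: 0.178
```

Run:
```python
from workcell import manip,eyes
from h import *
cap(eyes,"wrist","wr9");s=manip.get_state();print(s["t"],s["tcp_pos"],s["force"],s["wrist_torque"])
rel(s,[.5778,.0088,.0867],49.5)
crop("wr9",180,340,80,230,5,"w9b")
```

```text
15.85 [0.57891712 0.00855488 0.06770393] [-0.4802322  -0.57480698  1.76639424] [0.0116163  0.09948446 0.03038038]
tool x [ 0. -0. -1.] jaw heading 49.5 shift [-0.019  -0.0005 -0.001 ]
yaw (cw) 0.0  shift after yaw [-0.019  -0.0005 -0.001 ]
```

View pics/w9b.png

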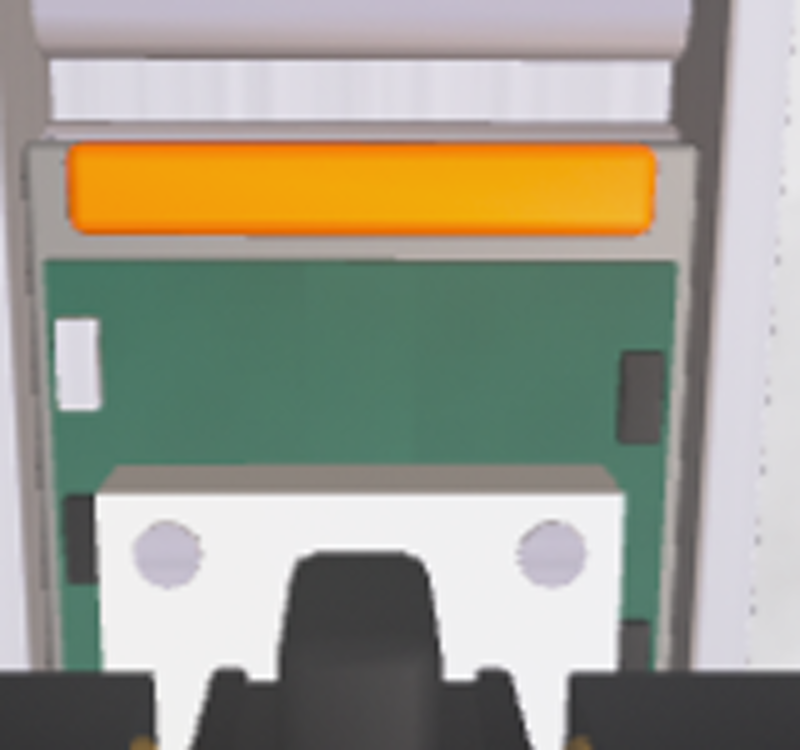

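Request:
jog_arm:
  targets:
    - [0.1,0.0015,0,0,0]
    - [0.1,0.0015,0,0,0]
    - [0.1,0.001,0,0,0]
    - [0.1,0,0,0,0]
    - [0.1,0,0,0,0]

```text
t: 16.48
tcp_pos: [0.5789, 0.0086, 0.0637]
ee_rot: [0.553, 1.499, -0.553]
force: [-2.7, -0.4, 5.3]
grip_width: 0.183
```

Request:
jog_arm:
  targets:
    - [0.1,0.001,0,0,0]
    - [0.1,0.001,0,0,0]
    - [0.1,0,0,0,0]
    - [0.1,0,0,0,0]

```text
t: 16.98
tcp_pos: [0.5791, 0.0086, 0.0634]
ee_rot: [0.552, 1.498, -0.554]
force: [-11.2, -1.4, 23.9]
grip_width: 0.176
```

Run:
```python
from workcell import manip,eyes,place_of
from h import *
cap(eyes,"wrist","wr10");cap(eyes,"scene","sc10");cap(eyes,"top","top10");s=manip.get_state();print(s["t"],s["tcp_pos"],s["force"],s["wrist_torque"],s["grip_width"])
rel(s,[.5778,.0088,.0867],49.5)
d=dict(np.load("pics/wr10.npz"))
crop("wr10",170,350,80,230,4,"w10b");crop("top10",290,390,110,210,6,"t10b")
```

```text
17.125 [0.57910017 0.00857228 0.0633837 ] [-10.05395168  -2.05329194  23.5023497 ] [-0.34546421  2.25866768  0.02653604] 0.17762349068538846
tool x [ 0.001 -0.001 -1.   ] jaw heading 49.5 shift [-0.0233 -0.0007 -0.0011]
yaw (cw) 0.0  shift after yaw [-0.0233 -0.0007 -0.0011]
```

View pics/w10b.png

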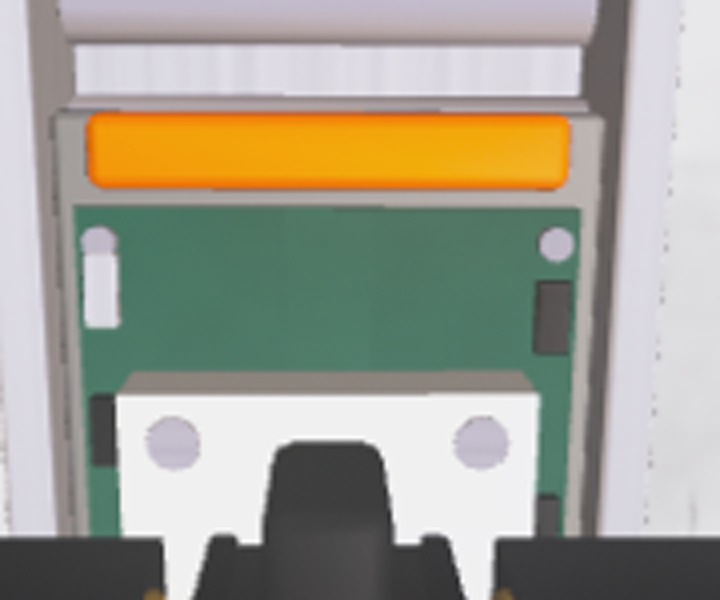

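View pics/t10b.png

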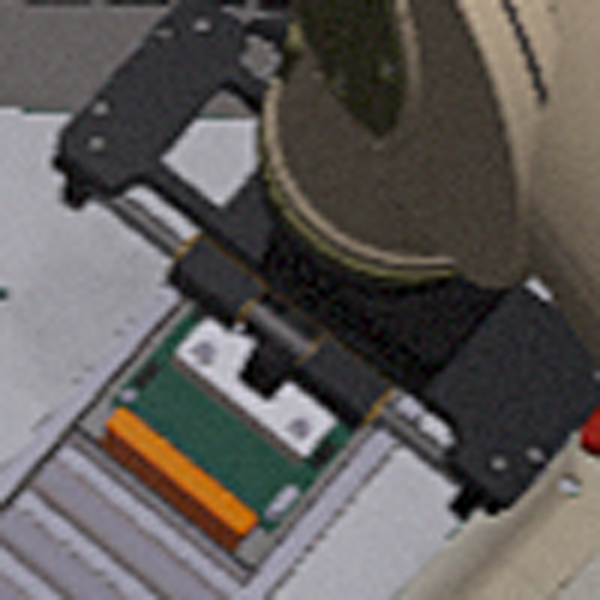

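Run:
```python
from workcell import manip
from h import *
d8=dict(np.load("pics/wr8.npz"));d=dict(np.load("pics/wr10.npz"));u=np.array([np.cos(np.radians(-40.5)),np.sin(np.radians(-40.5)),0])
for n,p in[("wr8 wall",px2w(d8,253,109.8,.062)),("wr10 wall",px2w(d,170+329/4,80+113.5/4,.062))]:print(n,np.round(p,4),round(float(p@u),4))
p=px2w(d,170+328/4,80+395/4,.057);print("cover rear edge minus wall rear along x",(p-px2w(d,170+329/4,80+113.5/4,.062))@u)
print("stop",np.array([.612,-.017,.033])@u)
```

```text
wr8 wall [0.527  0.0519 0.062 ] 0.367
wr10 wall [0.5274 0.0521 0.062 ] 0.3672
cover rear edge minus wall rear along x 0.03869176312733301
stop 0.476409067768832
```

Run:
```python
from workcell import manip
print(manip.sign_off());s=manip.get_state();print(s["t"],s["tcp_pos"],s["force"],s["grip_width"])
```

```text
the job is handed in; nothing more can be done
None
the job is handed in; nothing more can be done
```

I pushed the carrier home, set the cover over the pin and pressed it down, then handed in while still holding it. The sign-off gives no verdict. The clock stood at about 17 s of the 64 s allowed.

- **Carrier:** I pushed it with the closed fingers on the orange wall until about 26 N built up at the stop. In the last pictures its front end was within about 1 mm of the measured stop position. It had not moved since before the cover went on.
- **Cover:** I gripped it by the black bar at 40 N. The pin was already located in the pictures, so it went straight on without a sliding search. It sat at about x = +11.7 mm on the carrier and looked square. I measured about 1 mm of sideways offset before lowering, corrected most of it, and did not re-measure it after pressing.
- **Board:** When I pressed, the tool hit a hard bottom at a height of 63.4 mm, where I expected about 63.7 mm for fully down. The tops of two posts then showed through the board, which also suggests it is fully down. I had no direct reading of the board's travel.
- **Last forces:** The arm was at rest pressing with about 24 N, and the gripper was still closed on the bar. There was also a sideways force of about 10 N along world x, pushing the carrier mostly toward the stop.
- **Bystanders:** No move went near the loupe, bottle or hex key. I did not measure their positions again at the end.

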